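# Spread wet grinding cylinders in the drying pan and index the infrared lamp over it

### The job

The washed grinding cylinders were tipped in a heap into the pan of the infrared dryer. Spread all six over the whole pan in one layer, so that every quarter of the pan has a cylinder near its middle and at least a thumb's width (20 mm) of air is left between any two; then lift the sprung plunger on the lamp arm, swing the lamp from the back over the middle of the pan and let the plunger drop fully home in its hole there. Leave the bottles and other things around the stand where they are.

Things in the scene. Friction and masses are not known exactly. Their poses are not given: they have to be found in the camera images.
- dryer: infrared drying stand, fixed: grey base plate (x -105..157, y -126..166 mm, top z 10) with an open steel pan and, back left, a post (x 115, y 135, 24 mm across) with an index disc (radius 72, z 200 to 207). Origin under the pan's middle on the worktop; x to the back, y left. Pan inside 180 (x) x 210 (y), floor z 12, walls 3 thick, rim z 39. Power pod 50 x 72 at x 128, y -82, top z 44
- grinder_1: white alumina grinding cylinder, 28 mm in diameter and 28 mm high, 65 g; origin at its centre; z along its axis (all six are alike; five stand close together on the pan floor, one stands on top of these)
- grinder_2: white alumina grinding cylinder, 28 mm in diameter and 28 mm high, 65 g; origin at its centre; z along its axis (all six are alike; five stand close together on the pan floor, one stands on top of these)
- grinder_3: white alumina grinding cylinder, 28 mm in diameter and 28 mm high, 65 g; origin at its centre; z along its axis (all six are alike; five stand close together on the pan floor, one stands on top of these)
- grinder_4: white alumina grinding cylinder, 28 mm in diameter and 28 mm high, 65 g; origin at its centre; z along its axis (all six are alike; five stand close together on the pan floor, one stands on top of these)
- grinder_5: white alumina grinding cylinder, 28 mm in diameter and 28 mm high, 65 g; origin at its centre; z along its axis (all six are alike; five stand close together on the pan floor, one stands on top of these)
- grinder_6: white alumina grinding cylinder, 28 mm in diameter and 28 mm high, 65 g; origin at its centre; z along its axis (all six are alike; five stand close together on the pan floor, one stands on top of these)
- pan_front_left (a point): middle of the front left quarter of the pan floor (front is the robot's side, left is +y)
- pan_front_right (a point): middle of the front right quarter of the pan floor (front is the robot's side, left is +y)
- pan_back_left (a point): middle of the back left quarter of the pan floor (front is the robot's side, left is +y)
- pan_back_right (a point): middle of the back right quarter of the pan floor (front is the robot's side, left is +y)
- lamp_arm (a joint): swing of the lamp arm about its upright axis, rad: 0 = parked along the back of the pan (index hole there), 0.69 = lamp over the middle of the pan (index hole there); grows clockwise seen from above, free from -0.03 to 0.76. The arm is a flat bar, 24 mm wide, z 216 to 227, hub 42 mm across up to z 234
- swing_axis (a point): point on the swing axis of the lamp arm, 261 mm above the worktop
- lamp_centre (a point): middle of the underside of the lamp, 177 mm from the swing axis, z 191. The lamp is a round aluminium reflector, 150 mm across at its lower edge and 70 mm high (z 191 to 261); parked, it overhangs the back of the pan
- plunger (a joint): lift of the index plunger, m: 0 = dropped home in a hole, 0.010 = pin just clear of the index disc, 0.014 = its stop; a spring pushes it down with 4 to 8 N
- plunger_knob (a point): middle of the black plunger knob on top of the lamp arm, 60 mm from the swing axis and turning with the arm: upright, 26 mm in diameter, its grip 21 mm high (10 mm above and below this point); its top is 11 mm above this point
- amber_bottle: amber glass reagent bottle with a white cap, 52 mm across, 118 mm tall; stands close to the right of the stand; origin at the middle of its underside; to be left alone
- vial_a: sample vial, 21 mm across, 49 mm tall; origin at the middle of its underside; to be left alone
- vial_b: sample vial, 24 mm across, 56 mm tall; origin at the middle of its underside; to be left alone
- bench_timer: flat square white bench timer, 62 x 62 x 18 mm, left of the stand; origin at the middle of its underside; to be left alone
- conical_flask: stoppered conical flask, 62 mm across, 119 mm tall, behind the pan under the parked lamp; origin at the middle of its underside; to be left alone
- empty_beaker: small glass beaker, 54 mm across, 60 mm tall; origin at the middle of its underside; to be left alone
- steel_forceps: steel forceps, 126 mm long, 14 mm wide, lying flat; origin at the middle of its underside; to be left alone

How it is judged:
On the way, in this order (a step that is already met when the one before it is completed fails the run):
1. with the lamp still parked, all six cylinders are spread over the pan in one layer (x of grinder_1 in the frame of dryer between -0.092 and 0.092 m and y of grinder_1 in the frame of dryer between -0.107 and 0.107 m and z of each of grinder_1, grinder_2, grinder_3, grinder_4, grinder_5, grinder_6 in the frame of dryer below 0.032 m and linear speed of each of grinder_1, grinder_2, grinder_3, grinder_4, grinder_5, grinder_6 below 0.02 m/s and horizontal distance between grinder_1 and grinder_2 above 0.048 m and horizontal distance between each of grinder_1, grinder_2 and grinder_3 above 0.048 m and horizontal distance between each of grinder_1, grinder_2, grinder_3 and grinder_4 above 0.048 m and horizontal distance between each of grinder_1, grinder_2, grinder_3, grinder_4 and grinder_5 above 0.048 m and horizontal distance between each of grinder_1, grinder_2, grinder_3, grinder_4, grinder_5 and grinder_6 above 0.048 m and x of grinder_2 in the frame of dryer between -0.092 and 0.092 m and y of grinder_2 in the frame of dryer between -0.107 and 0.107 m and x of grinder_3 in the frame of dryer between -0.092 and 0.092 m and y of grinder_3 in the frame of dryer between -0.107 and 0.107 m and x of grinder_4 in the frame of dryer between -0.092 and 0.092 m and y of grinder_4 in the frame of dryer between -0.107 and 0.107 m and x of grinder_5 in the frame of dryer between -0.092 and 0.092 m and y of grinder_5 in the frame of dryer between -0.107 and 0.107 m and x of grinder_6 in the frame of dryer between -0.092 and 0.092 m and y of grinder_6 in the frame of dryer between -0.107 and 0.107 m and horizontal distance between any of grinder_1, grinder_2, grinder_3, grinder_4, grinder_5, grinder_6 and pan_front_left below 0.04 m and horizontal distance between any of grinder_1, grinder_2, grinder_3, grinder_4, grinder_5, grinder_6 and pan_front_right below 0.04 m and horizontal distance between any of grinder_1, grinder_2, grinder_3, grinder_4, grinder_5, grinder_6 and pan_back_left below 0.04 m and horizontal distance between any of grinder_1, grinder_2, grinder_3, grinder_4, grinder_5, grinder_6 and pan_back_right below 0.04 m and value of joint lamp_arm below 0.06 rad), for 0.2 s.
2. the plunger is lifted out of its parking hole (value of joint plunger above 0.008 m), for 0.1 s.
At the end, for the whole second after the job is handed in: Six cylinders at rest on the pan floor, centres at least 48 mm apart (20 mm of air), one within 40 mm of the middle of each quarter of the pan; lamp arm at 0.69 rad (0.63 to 0.75) with the plunger home (under 2.5 mm); other things within 20 mm of where they stood (x of grinder_1 in the frame of dryer between -0.092 and 0.092 m and y of grinder_1 in the frame of dryer between -0.107 and 0.107 m and z of each of grinder_1, grinder_2, grinder_3, grinder_4, grinder_5, grinder_6 in the frame of dryer below 0.032 m and linear speed of each of grinder_1, grinder_2, grinder_3, grinder_4, grinder_5, grinder_6 below 0.02 m/s and horizontal distance between grinder_1 and grinder_2 above 0.048 m and horizontal distance between each of grinder_1, grinder_2 and grinder_3 above 0.048 m and horizontal distance between each of grinder_1, grinder_2, grinder_3 and grinder_4 above 0.048 m and horizontal distance between each of grinder_1, grinder_2, grinder_3, grinder_4 and grinder_5 above 0.048 m and horizontal distance between each of grinder_1, grinder_2, grinder_3, grinder_4, grinder_5 and grinder_6 above 0.048 m and x of grinder_2 in the frame of dryer between -0.092 and 0.092 m and y of grinder_2 in the frame of dryer between -0.107 and 0.107 m and x of grinder_3 in the frame of dryer between -0.092 and 0.092 m and y of grinder_3 in the frame of dryer between -0.107 and 0.107 m and x of grinder_4 in the frame of dryer between -0.092 and 0.092 m and y of grinder_4 in the frame of dryer between -0.107 and 0.107 m and x of grinder_5 in the frame of dryer between -0.092 and 0.092 m and y of grinder_5 in the frame of dryer between -0.107 and 0.107 m and x of grinder_6 in the frame of dryer between -0.092 and 0.092 m and y of grinder_6 in the frame of dryer between -0.107 and 0.107 m and horizontal distance between any of grinder_1, grinder_2, grinder_3, grinder_4, grinder_5, grinder_6 and pan_front_left below 0.04 m and horizontal distance between any of grinder_1, grinder_2, grinder_3, grinder_4, grinder_5, grinder_6 and pan_front_right below 0.04 m and horizontal distance between any of grinder_1, grinder_2, grinder_3, grinder_4, grinder_5, grinder_6 and pan_back_left below 0.04 m and horizontal distance between any of grinder_1, grinder_2, grinder_3, grinder_4, grinder_5, grinder_6 and pan_back_right below 0.04 m and value of joint lamp_arm between 0.63 and 0.75 rad and value of joint plunger below 0.0025 m and velocity of joint lamp_arm below 0.05 rad/s); the robot touches nothing.
It fails at once if the amber bottle is pushed away or knocked over (distance of amber_bottle from where it was at the start of the episode above 0.02 m or angle between amber_bottle's own z axis and vertical above 0.5 rad).
It fails at once if a vial is pushed away or knocked over (distance of any of vial_a, vial_b from where it was at the start of the episode above 0.02 m or angle between any of vial_a, vial_b's own z axis and vertical above 0.5 rad).
It fails at once if the timer or the forceps is pushed away or knocked over (distance of any of bench_timer, steel_forceps from where it was at the start of the episode above 0.02 m).
It fails at once if the flask or the beaker is pushed away or knocked over (distance of any of conical_flask, empty_beaker from where it was at the start of the episode above 0.02 m or angle between any of conical_flask, empty_beaker's own z axis and vertical above 0.5 rad).
It also fails if it takes over 72 s, if anything falls off the work surface, if the arm or the gripper's body presses on something with over 40 N, if the wrist force passes 120 N, or if a joint passes its speed limit or range.

### The arm

A 6-joint arm with a two-finger parallel gripper is mounted at the origin on a cart in front of the work surface, level with it; the furniture and walls round the work are solid. World frame = base frame: x ahead of the robot, y to its left, z up, the work surface at z = 0. Lengths are in m, angles in rad, forces in N, time in s.
With the tool pointing down it reaches from about 0.25 to 0.775 m from the base axis. Payload 4 kg.
Tool frame: the origin (TCP) lies midway between the tips of the shut fingers; the grasp point (between the pads) lies 19 mm behind it; z points along the fingers, y is the line along which they close (so a half turn about z gives the same grasp; the last joint's range is limited). The gripper opens to 94 mm and grips with 3 to 60 N. Pads are 16 mm wide; open, the fingers measure 119 mm over their backs; the gripper's body (75 mm by 177 mm) begins 78 mm behind the grasp point.
Start: joints at [-1.351, 0.087, 1.371, -0, 1.684, -0.103], TCP at [0.174, -0.522, 0.206] pointing down, gripper open.
Joint ranges: [-3.1, 3.1], [-0.76, 2.03], [0.27, 2.55], [-1.08, 4.22], [0.17, 2.65], [-2.57, 2.57]. Speed limits (rad/s): [2.79, 2.79, 3.14, 3.14, 3.14, 3.14].

### API

Orientations are given as a rotation vector (axis times angle).
In Python, from workcell import env gives the robot as it stands.
- The arm moves only by the tool drive_tool, never from a script. Its argument "series" is one flat list of numbers, 4 for each row, row after row: the shift along the tool's x, y, z in m, then the turn about the tool's z in rad. In form: [dx, dy, dz, turn, dx, dy, dz, turn, ...]. A call has 1 to 20 rows; each row shifts and turns the commanded pose from where the row before left it, along the tool's axes as they then stand; what a row does not reach is not made up. A row lasts 1/10 s, in which the tool goes at most 50 mm and 8.59 degrees, less where a joint would pass 70% of its speed; a pose out of reach is approached as far as the arm can. A call with a gripper value outside its range is refused whole. "claw" is the closure, from -1 (fully open) to 1 (shut), so that 0 is half open, set as the call begins (left out, the last holds). The fingers move at their own pace and stop on an object; the grip force is fixed at half the most. Time passes only in rows, so rows that do not move let the fingers close. It gives the time, the measured TCP pose, the force and the opening at its end, in the units of the state.
- env.observe(): the state, without advancing time (a new reading comes with each control period).
- env.snapshot(name): name is "side" or "top"; returns a dict with "color" (420x560x3 uint8, red, green, blue), "depth" (420x560 float32, m along the optical axis (not along the pixel's ray), 0 where there is no reading), "fx", "fy", "cx", "cy" (pixels), "extrinsics" (4x4, takes a point from world to camera coordinates). Camera axes: x right, y up, looking along -z (the intrinsics and any distortion apply to the point x, -y, -z); pixel columns grow to the right and rows downward; lengths in m; the calibration is good to about 2 mm. A picture is of the moment at which its call begins.
- env.hand_in(): hands the job in, once; it reports no verdict.
The state is a dict: "t": time; "joints": joint angles; "dq": joint speeds; "effort": joint torques, N m; "tool_pos": TCP position; "tcp_rot": TCP orientation; "ft_force": force on the tool from outside, world axes, zero at the start; "ft_torque": the same for the moment, N m; "grip_width": opening from 0.0 (shut) to 1.0 (fully open).
Only numpy, scipy, OpenCV 4.12 (cv2) and the standard library are available. Lean on these libraries where they do the work, as an engineer would, in place of code of your own. Each camera call takes 0.05 s, during which the arm holds its last target. There are 200 camera calls.

## Working session

There is one attempt and no reset: what is moved stays moved. The work goes in short steps, Python scripts to look and compute and a tool call to move; the robot and the scene stay as the last step left them, time stands still between calls to the robot, and variables do not carry over. Pictures are saved under pics/ and viewed, on a budget of 10 in all, crops included, one or two more only if the job needs it, and the job is handed in when it is done.

Besides the shell and the picture viewer there is one more tool, called after ">>>" as name(argument=value, ...) on one line, values as JSON. drive_tool: Moves the arm, as the interface text tells. Its arguments: {"type":"object","properties":{"series":{"type":"array"},"claw":{"type":"number"}},"required":["series"]}

```bash
ls; mkdir -p pics; cat > h.py <<'E'
import numpy as np, cv2
from workcell import env
def cloud(s):
    d=s["depth"]; h,w=d.shape; u,v=np.meshgrid(np.arange(w),np.arange(h))
    X=(u-s["cx"])/s["fx"]*d; Y=(v-s["cy"])/s["fy"]*d
    P=np.stack([X,-Y,-d,np.ones_like(d)],-1)
    W=P@np.linalg.inv(s["extrinsics"]).T
    W=W[...,:3]; W[d==0]=np.nan
    return W
def save(s,n,crop=None,k=1):
    im=s["color"][...,::-1]
    if crop: a,b,c,d=crop; im=im[a:b,c:d]
    cv2.imwrite("pics/"+n,cv2.resize(im,None,fx=k,fy=k,interpolation=cv2.INTER_CUBIC))
E
python3 - <<'E'
from h import *
o=env.observe(); print(o)
for n in("top","side"):
    s=env.snapshot(n); np.savez(n+"0.npz",**s); save(s,n+"0.png",k=1.4)
    print(n,np.linalg.inv(s["extrinsics"]).round(3),s["fx"],s["cx"],s["cy"],[k for k in s])
E
```

```text
pics
{'t': 0.0, 'joints': array([-1.35108432e+00,  8.79606190e-02,  1.37226037e+00,  7.74438643e-06,
        1.68359301e+00, -1.03092369e-01]), 'dq': array([ 1.27335289e-03, -3.50144476e-04, -7.34661034e-04,  8.06643970e-05,
        5.18911232e-04,  1.65658546e-03]), 'effort': array([ 7.96606514e-05, -3.40183210e+01, -3.02424681e+01,  7.17113307e-02,
        3.28652398e-02, -1.66130549e-04]), 'tool_pos': array([ 0.17435619, -0.52104961,  0.20429801]), 'tcp_rot': array([-3.09857171e+00, -5.04506151e-01,  1.91140271e-04]), 'ft_force': array([ 0.62454033,  0.5695512 , -0.10915154]), 'ft_torque': array([-0.0192709 , -0.05168028,  0.02280187]), 'grip_width': 1.0009795062351503}
top [[-0.000e+00  9.890e-01 -1.460e-01  4.340e-01]
 [-1.000e+00 -0.000e+00  1.000e-03  2.300e-02]
 [ 1.000e-03  1.460e-01  9.890e-01  1.279e+00]
 [ 0.000e+00  0.000e+00  0.000e+00  1.000e+00]] 431.85871985539626 280.73523284346686 214.46971624278893 ['color', 'depth', 'fx', 'fy', 'cx', 'cy', 'extrinsics']
side [[ 0.988  0.111 -0.104  0.464]
 [-0.151  0.676 -0.721 -1.004]
 [-0.01   0.728  0.685  1.105]
 [ 0.     0.     0.     1.   ]] 489.91495596379264 277.1294828764261 211.1163528859684 ['color', 'depth', 'fx', 'fy', 'cx', 'cy', 'extrinsics']
```

View pics/top0.png

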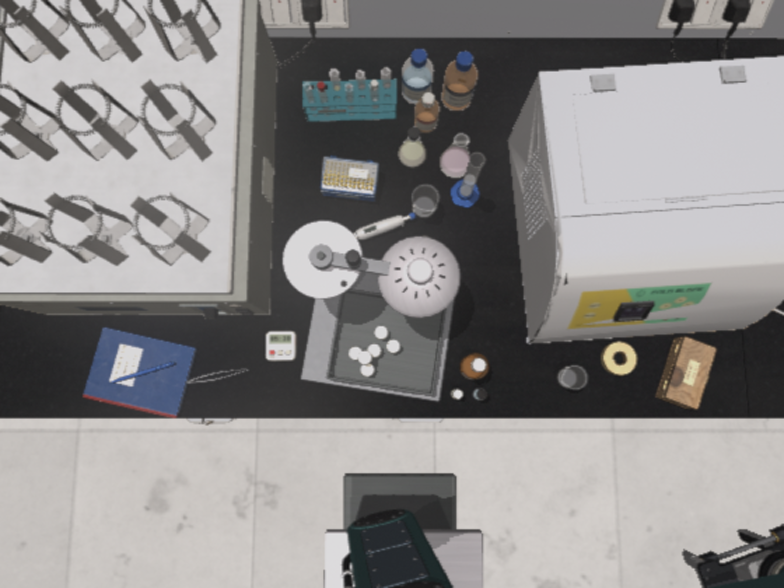

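View pics/side0.png

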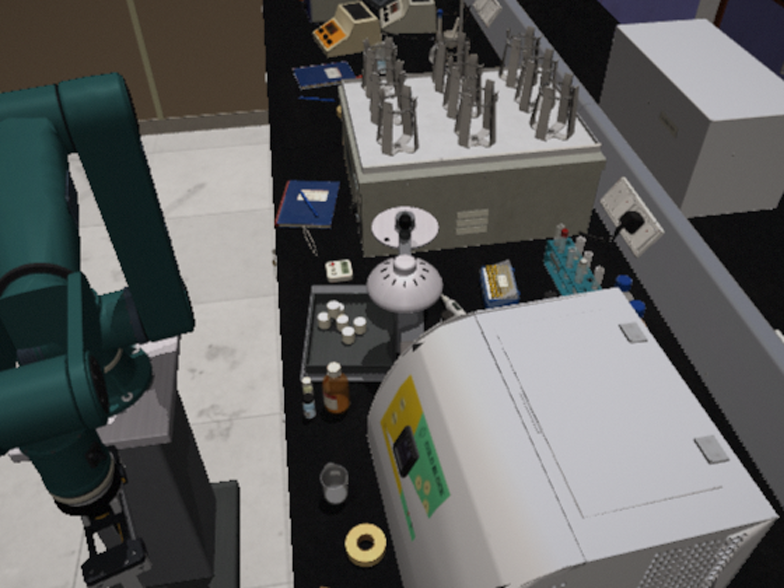

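Top view (pixels in the 1.4x picture): six cylinders at (380,332), (392,347), (375,350), (364,356), (355,353), (367,370). The knob is at (353,258), the hub at (321,256) and the lamp at (420,270). The second view confirms the heap and shows the bottle and vials at the right.

```bash
python3 - <<'E'
from h import *
s=dict(np.load("top0.npz")); W=cloud(s)
save(s,"c1.png",(160,300,190,350),5)
z=W[...,2]
def m(sel): p=W[sel]; return len(p),np.nanmedian(p,0).round(4)
# disc: 200-207 white
roi=np.zeros(z.shape,bool); roi[150:300,190:350]=1
for lo,hi in((.2,.212),(.214,.222),(.224,.23),(.231,.238),(.24,.27)):
    p=W[roi&(z>lo)&(z<hi)]; print(lo,len(p),p.mean(0).round(4) if len(p) else 0,p.min(0).round(3) if len(p) else 0,p.max(0).round(3) if len(p) else 0)
# cylinder tops
img=s["color"].astype(int)
for lo,hi in((.034,.047),(.06,.08)):
    sel=roi&(z>lo)&(z<hi)&(img.min(-1)>150)
    n,l,st,c=cv2.connectedComponentsWithStats(sel.astype(np.uint8))
    for i in range(1,n):
        if st[i,4]>5: print(lo,st[i],W[l==i].mean(0).round(4))
# plate minAreaRect z 3..14 ; rim
for lo,hi in((.006,.0145),(.034,.043)):
    sel=roi&(z>lo)&(z<hi)&(W[...,0]<.56)&(img.max(-1)<150)
    p=(W[sel][:,:2]*1000).astype(np.float32); print(lo,len(p),cv2.minAreaRect(p))
E
```

```text
0.2 2295 [0.6608 0.1304 0.207 ] [ 0.563 -0.098  0.2  ] [0.739 0.222 0.212]
0.214 433 [ 0.6299 -0.02    0.2179] [ 0.57  -0.092  0.214] [0.705 0.166 0.222]
0.224 613 [0.6425 0.0273 0.227 ] [ 0.578 -0.083  0.224] [0.695 0.167 0.23 ]
0.231 699 [0.6437 0.0202 0.2343] [ 0.587 -0.075  0.231] [0.69  0.169 0.238]
0.24 614 [ 0.6369 -0.0166  0.2503] [ 0.598 -0.065  0.24 ] [0.675 0.156 0.269]
0.034 [267 233  10   9  71] [0.5517 0.0475 0.0398]
0.034 [276 243  10   9  70] [0.5232 0.0224 0.0402]
0.034 [262 246  10   9  70] [0.5147 0.0613 0.04  ]
0.034 [249 248   9   9  63] [0.5093 0.1015 0.0402]
0.034 [257 260  10   9  66] [0.4743 0.0754 0.0401]
0.06 [256 251   9   9  70] [0.4984 0.0795 0.0686]
0.006 2489 ((468.74432373046875, 54.553070068359375), (466.3406066894531, 182.51470947265625), 89.99333953857422)
0.034 330 ((495.866943359375, -1.7188720703125), (313.52459716796875, 135.99986267089844), 85.14828491210938)
```

View pics/c1.png

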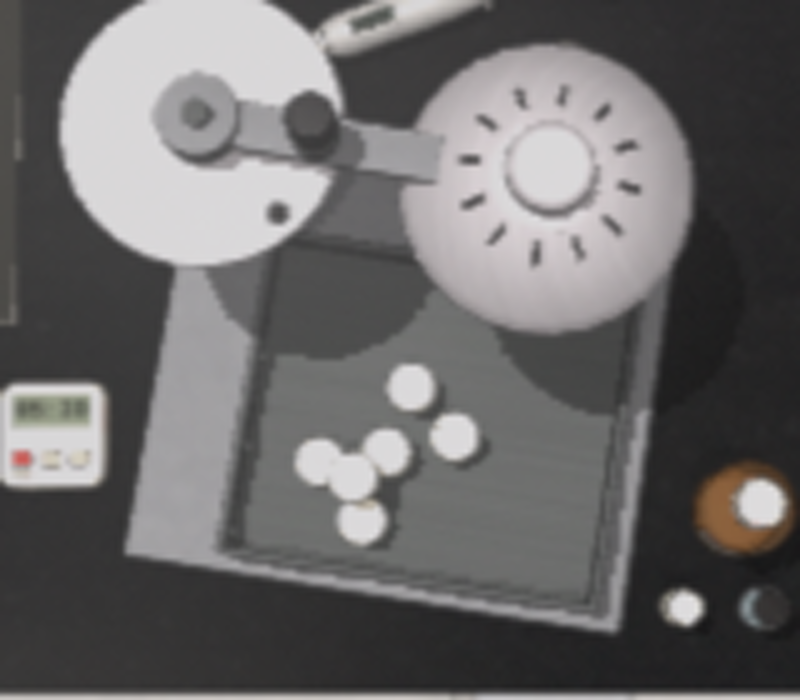

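The enlarged crop (5x, offset 190,160) shows plate front corners at (127,553) and (618,630), disc centre about (200,123), free index hole (278,212), knob (311,119) and hub (197,113). Next, back-project these to get the dryer pose.

```bash
cat >> h.py <<'E'
def px(s,u,v,z):
    E=np.linalg.inv(s["extrinsics"]); r=E[:3,:3]@np.array([(u-s["cx"])/s["fx"],-(v-s["cy"])/s["fy"],-1]); o=E[:3,3]
    return o+r*(z-o[2])/r[2]
E
python3 - <<'E'
from h import *
s=dict(np.load("top0.npz")); W=cloud(s)
q=lambda u,v,z:px(s,190+u/5-.4,160+v/5-.4,z)
L={}
for n,u,v,z in(("FL",127,553,.01),("FR",618,630,.01),("R2",650,410,.01),("L2",178,265,.01),("disc",200,123,.207),("hole",278,212,.207),("knob",311,113,.272-.0),("hub",197,113,.234),("hubtop",198,111,.234),("cap",549,163,.265)):
    L[n]=q(u,v,z); print(n,L[n].round(4))
# disc fit: white, z in .2-.212, y>.05
z=W[...,2]; sel=(z>.2)&(z<.212)&(W[...,1]>.03)&(W[...,0]>.5); sel[:,:190]=0
c,r=cv2.minEnclosingCircle((W[sel][:,:2]*1000).astype(np.float32)); print("disc",c,r)
# knob top
P=W[(np.hypot(W[...,0]-L["knob"][0],W[...,1]-L["knob"][1])<.02)&(z>.23)]; print("knob pts",len(P),P.mean(0),P.min(0),P.max(0), np.sort(P[:,2])[-30::3].round(3))
P=P[P[:,2]>.24];print(len(P),P.mean(0))
# fit dryer pose from FL(-105,166) FR(-105,-126) axis(115,135)
y=L["FL"]-L["FR"]; print("len FL-FR",np.hypot(*y[:2]),"yaw",np.arctan2(-y[0],y[1]))
b=L["R2"]-L["FR"]; print("yawR",np.arctan2(b[1],b[0])); b=L["L2"]-L["FL"]; print("yawL",np.arctan2(b[1],b[0]))
src=np.array([[-.105,.166],[-.105,-.126],[.115,.135]]); d=np.array([L["FL"][:2],L["FR"][:2],np.array(c)/1000])
a=src-src.mean(0); e=d-d.mean(0); th=np.arctan2((a[:,0]*e[:,1]-a[:,1]*e[:,0]).sum(),(a*e).sum())
R=np.array([[np.cos(th),-np.sin(th)],[np.sin(th),np.cos(th)]]); t=d.mean(0)-R@src.mean(0)
print("th",th,"t",t,"res",(src@R.T+t-d).round(4))
np.savez("pose.npz",th=th,R=R,t=t)
for n in("FL","R2","L2","hole","knob","cap"): print(n,((L[n][:2]-t)@R).round(4))
for p in((.5517,.0475),(.5232,.0224),(.5147,.0613),(.5093,.1015),(.4743,.0754),(.4984,.0795)): print(((np.array(p)-t)@R).round(4))
E
```

```text
FL [0.4573 0.2129 0.01  ]
FR [ 0.413  -0.0728  0.01  ]
R2 [ 0.5407 -0.093   0.01  ]
L2 [0.627  0.1863 0.01  ]
disc [0.6699 0.1511 0.207 ]
hole [0.6241 0.111  0.207 ]
knob [0.6604 0.0905 0.272 ]
hub [0.669  0.1494 0.234 ]
hubtop [0.67  0.149 0.234]
cap [ 0.6376 -0.0231  0.265 ]
disc (649.3824462890625, 120.2685775756836) 107.86213684082031
knob pts 121 [0.65546259 0.09078734 0.26789444] [0.64549286 0.07975965 0.23261253] [0.67084226 0.10417105 0.2811526 ] [0.277 0.277 0.277 0.277 0.277 0.277 0.278 0.278 0.279 0.28 ]
105 [0.65618504 0.0908983  0.27258387]
len FL-FR 0.2890759600195202 yaw -0.15395212679103226
yawR -0.15723763002668587
yawL -0.1551466541292866
th -0.19914930874885667 t [0.52604283 0.02335866] res [[-0.0013 -0.006 ]
 [-0.0148 -0.0066]
 [ 0.0161  0.0127]]
FL [-0.1049  0.1722]
R2 [ 0.0374 -0.1112]
L2 [0.0668 0.1798]
hole [0.0788 0.1053]
knob [0.1185 0.0924]
cap [ 0.1185 -0.0234]
[0.0204 0.0287]
[-0.0026 -0.0015]
[-0.0186  0.0349]
[-0.0319  0.0733]
[-0.061   0.0408]
[-0.0382  0.0496]
```

```bash
python3 - <<'E'
from h import *
s=dict(np.load("top0.npz")); W=cloud(s)
q=lambda u,v,z:px(s,190+u/5-.4,160+v/5-.4,z)[:2]
th=-.156;R=np.array([[np.cos(th),-np.sin(th)],[np.sin(th),np.cos(th)]])
pts=[((-.105,.166),q(127,553,.01)),((-.105,-.126),q(618,630,.01)),((.115,.135),np.array([.6698,.150]))]
ts=np.array([d-R@np.array(a) for a,d in pts]); print(ts); t=ts.mean(0)
np.savez("pose.npz",th=th,R=R,t=t)
for p in((.5517,.0475),(.5232,.0224),(.5147,.0613),(.5093,.1015),(.4743,.0754),(.4984,.0795)): print("cyl",((np.array(p)-t)@R).round(4))
for n,u,v,z in(("bottlecap",762,503,.118),("vialw",683,608,.05),("viald",765,607,.055),("timer",52,435,.018),("panFLin",243,548,.039),("panFRin",600,603,.039),("lampL",402,190,.191),("lampB",549,333,.191),("lampR",694,190,.191)):
    p=q(u,v,z); print(n,p.round(4),((p-t)@R).round(4))
S=dict(np.load("side0.npz")); G=cloud(S).reshape(-1,3); o=np.array([.1744,-.5210,.2043])
d=G-o; d=d[np.hypot(d[:,0],d[:,1])<.2]; 
a=np.arctan2(0,1)
rv=np.array([-3.0986,-.5045,0]); M=cv2.Rodrigues(rv)[0]; print(M.round(3))
l=d@M
for z0 in np.arange(-.36,.02,.02):
    p=l[(l[:,2]>=z0)&(l[:,2]<z0+.02)]
    if len(p)>3: print("z",round(z0,2),len(p),"x",np.percentile(p[:,0],[1,99]).round(3),"y",np.percentile(p[:,1],[1,99]).round(3))
sh=W.reshape(-1,3); sh=sh[(sh[:,1]>.2)&(sh[:,1]<.5)&(sh[:,0]>.5)&(sh[:,2]>.1)]; print("shaker",np.nanmin(sh,0),np.nanmedian(sh,0))
E
```

```text
[[0.53522044 0.03260212]
 [0.53625964 0.03539927]
 [0.5352218  0.03450668]]
cyl [0.0139 0.0157]
cyl [-0.0104 -0.0135]
cyl [-0.0248  0.0236]
cyl [-0.0364  0.0624]
cyl [-0.0669  0.0312]
cyl [-0.0438  0.039 ]
bottlecap [ 0.4818 -0.1425] [-0.0257 -0.1828]
vialw [ 0.4258 -0.1064] [-0.0866 -0.156 ]
viald [ 0.4264 -0.1519] [-0.0789 -0.2007]
timer [0.5255 0.257 ] [-0.0446  0.2185]
panFLin [0.4596 0.1425] [-0.0919  0.0952]
panFRin [ 0.4286 -0.0605] [-0.091  -0.1102]
lampL [0.6384 0.049 ] [0.0992 0.0306]
lampB [ 0.5646 -0.0258] [ 0.038  -0.0547]
lampR [ 0.6384 -0.1006] [ 0.1225 -0.1171]
[[ 0.948  0.317 -0.   ]
 [ 0.317 -0.948  0.002]
 [ 0.    -0.002 -1.   ]]
z -0.36 1616 x [-0.038  0.073] y [-0.178  0.048]
z -0.34 1050 x [-0.044  0.074] y [-0.172  0.045]
z -0.32 1187 x [-0.032  0.073] y [-0.162  0.038]
z -0.3 548 x [-0.03   0.069] y [-0.147  0.036]
z -0.28 448 x [-0.032  0.036] y [0.002 0.036]
z -0.26 349 x [-0.031  0.034] y [0.002 0.036]
z -0.24 485 x [-0.035  0.036] y [-0.004  0.037]
z -0.22 202 x [-0.031  0.036] y [0.002 0.037]
z -0.2 448 x [-0.035  0.037] y [-0.03   0.038]
z -0.18 34 x [-0.019  0.033] y [-0.017  0.018]
z -0.16 718 x [-0.032  0.032] y [-0.082  0.089]
z -0.14 957 x [-0.033  0.034] y [-0.079  0.089]
z -0.12 374 x [-0.023  0.034] y [-0.074  0.082]
z -0.1 24 x [-0.018  0.029] y [0.078 0.081]
z -0.08 6 x [-0.008  0.007] y [0.059 0.061]
z -0.06 68 x [-0.009  0.009] y [0.055 0.061]
z -0.04 30 x [-0.008  0.01 ] y [-0.048  0.06 ]
z -0.02 19 x [-0.01   0.009] y [-0.05   0.052]
shaker [0.57256756 0.20003073 0.10000548] [0.84030584 0.36732018 0.2593801 ]
```

>>> drive_tool(series=[0,0,0,0.12,0,0,0,0.12,0,0,0,0.12,0,0,0,0.119,0.0162,-0.046,0,0,0.0162,-0.046,0,0,0.0162,-0.046,0,0,0.0162,-0.046,0,0,0.0162,-0.046,0,0,0.0162,-0.046,0,0,0.0162,-0.046,0,0,0.0162,-0.046,0,0,0.0162,-0.046,0,0,0.0162,-0.046,0,0,0.0162,-0.046,0,0,0.0162,-0.046,0,0,0.0162,-0.046,0,0,0.0162,-0.046,0,0], claw=0)

```text
t: 1.9
tool_pos: [0.499, 0.0813, 0.2051]
tcp_rot: [3.132, -0.244, -0.001]
ft_force: [1.2, -0.8, 1.1]
grip_width: 0.5
```

```bash
cat > st.py <<'E'
from h import *
P=np.load("pose.npz"); R,t=P["R"],P["t"]
def st():
    o=env.observe(); M=cv2.Rodrigues(o["tcp_rot"])[0]
    p=(o["tool_pos"][:2]-t)@R; print("t",round(o["t"],2),"tool dryer mm",(p*1000).round(1),"z",(o["tool_pos"][2]*1000).round(1),"yaw rel",round(np.arctan2(M[1,0],M[0,0])-float(P["th"]),3),"tilt",M[2].round(3),"F",o["ft_force"].round(1),"open",round(o["grip_width"]*94,1),"j6",o["joints"][5].round(2))
if __name__=="__main__": st()
E
python3 st.py
```

```text
t 1.9 tool dryer mm [-43.5  40.9] z 205.1 yaw rel 0.0 tilt [-0.  0. -1.] F [ 1.2 -0.8  1.1] open 47.0 j6 1.78
```

>>> drive_tool(series=[0,0.002,0.045,0,0,0,0.045,0,0,0,0.045,0,0,0,0.024,0,0,0,0,0,0,0,0,0])

```text
t: 2.5
tool_pos: [0.4979, 0.0773, 0.0458]
tcp_rot: [3.132, -0.245, -0.003]
ft_force: [-0.2, 0.2, -0.8]
grip_width: 0.499
```

>>> drive_tool(series=[0,0,0,0,0,0,0,0,0,0,0,0,0,0,0,0,0,0,0,0], claw=1)

```text
t: 3.0
tool_pos: [0.499, 0.0773, 0.0473]
tcp_rot: [-3.132, 0.245, -0.003]
ft_force: [-0.5, -0.2, 2.5]
grip_width: 0.293
```

```bash
python3 - <<'E'
from st import *
st(); s=env.snapshot("side"); save(s,"s1.png",(150,330,180,340),5)
E
```

```text
t 3.0 tool dryer mm [-42.9  36.9] z 47.3 yaw rel -0.0 tilt [ 0.002 -0.    -1.   ] F [-0.5 -0.2  2.5] open 27.6 j6 1.77
```

View pics/s1.png

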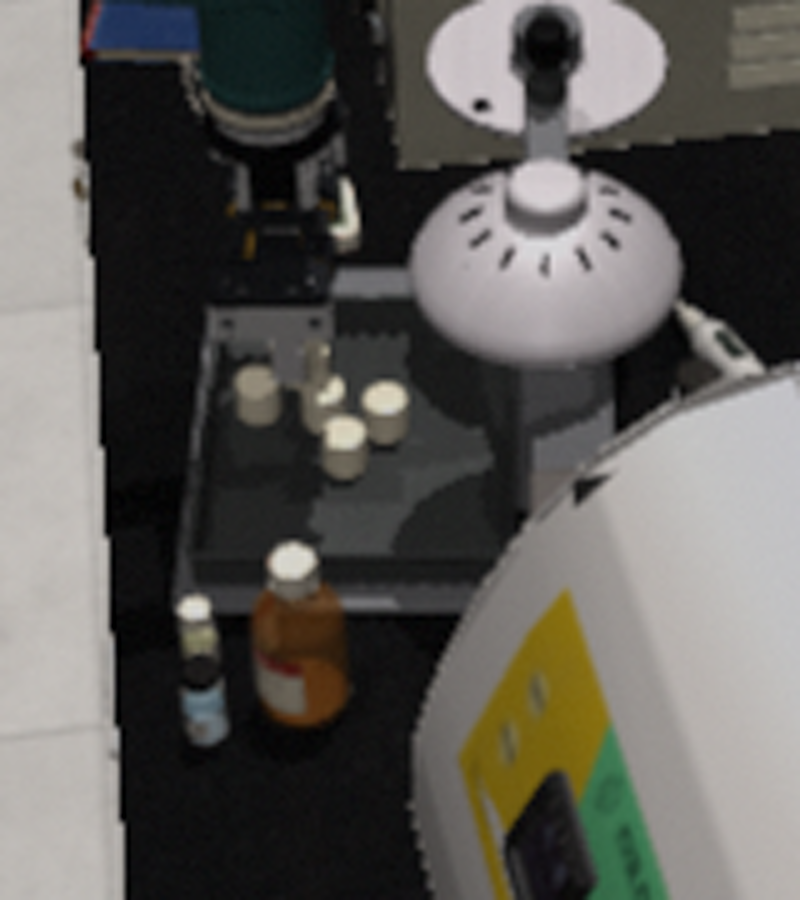

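The grip is good: 27.6 mm on the top cylinder, at about (320,390), with the others undisturbed. Placing it front right.

>>> drive_tool(series=[0,0,-0.045,0,-0.006,0.032,0,0,-0.006,0.032,0,0,-0.007,0.033,0,0,0,0,0.035,0,0,0,0.03,0,0,0,0.007,0,0,0,0,0,0,0,0,0])

```text
t: 3.95
tool_pos: [0.4646, -0.0155, 0.0196]
tcp_rot: [3.132, -0.245, -0.0]
ft_force: [0.2, 0.2, -0.8]
grip_width: 0.292
```

>>> drive_tool(series=[0,0,0,0,0,0,0,0,0,0,0,0,0,0,0,0,0,0,-0.045,0,0,-0.02,-0.01,0,0,-0.035,0,0,0,-0.035,0,0], claw=0)

```text
t: 4.75
tool_pos: [0.4793, 0.074, 0.0756]
tcp_rot: [-3.132, 0.248, -0.004]
ft_force: [0.9, 0.5, -0.7]
grip_width: 0.499
```

```bash
python3 st.py
```

```text
t 4.75 tool dryer mm [-61.7  30.6] z 75.6 yaw rel -0.002 tilt [ 0.002 -0.    -1.   ] F [ 0.9  0.5 -0.7] open 46.9 j6 1.76
```

>>> drive_tool(series=[-0.005,0,0.03,0,0,0,0.028,0,0,0,0,0,0,0,0,0])

```text
t: 5.15
tool_pos: [0.4733, 0.0741, 0.0163]
tcp_rot: [3.132, -0.245, -0.002]
ft_force: [0.5, 0.2, 0.2]
grip_width: 0.497
```

>>> drive_tool(series=[0,0,0,0,0,0,0,0,0,0,0,0,0,0,0,0,0,0,0,0], claw=1)

```text
t: 5.65
tool_pos: [0.4742, 0.074, 0.0173]
tcp_rot: [3.132, -0.245, 0.002]
ft_force: [-0.8, -0.5, 4.2]
grip_width: 0.289
```

>>> drive_tool(series=[0,0,-0.01,0,0.002,0.015,0,0,0.003,0.016,0,0,0,0,0.01,0,0,0,0,0,0,0,0,0])

```text
t: 6.25
tool_pos: [0.4732, 0.0432, 0.016]
tcp_rot: [-3.132, 0.245, 0.002]
ft_force: [0.5, 0.4, 0.0]
grip_width: 0.295
```

>>> drive_tool(series=[0,0,0,0,0,0,0,0,0,0,0,0,0,0,0,0,0,0,-0.045,0,0,0,-0.04,0,0.01,0,0,0.13,0,0,0,0.13,0,0,0,0.13,0,0,0,0.13,0,0,0,0.13,0,0,0,0.13], claw=0.1)

```text
t: 7.45
tool_pos: [0.4835, 0.0412, 0.1015]
tcp_rot: [-2.8, 1.425, 0.0]
ft_force: [0.3, 1.0, 0.3]
grip_width: 0.448
```

```bash
python3 - <<'E'
from st import *
st(); s=env.snapshot("top"); save(s,"t2.png",(200,300,220,340),6)
W=cloud(s); z=W[...,2]; roi=np.zeros(z.shape,bool); roi[150:300,190:350]=1
sel=roi&(z>.034)&(z<.047)&(s["color"].min(-1)>150)
n,l,k,c=cv2.connectedComponentsWithStats(sel.astype(np.uint8))
for i in range(1,n):
    if k[i,4]>5: print(k[i,4],((W[l==i][:,:2].mean(0)-t)@R*1000).round(1))
E
```

```text
t 7.45 tool dryer mm [-52.5  -1.1] z 101.5 yaw rel -0.786 tilt [-0.  0. -1.] F [0.3 1.  0.3] open 42.1 j6 2.48
```

>>> drive_tool(series=[0,0,0,-0.149,0.007,-0.036,0,0,0,0,0.035,0,0,0,0.035,0,0,0,0.015,0,0,0,0,0,0,0,0,0])

```text
t: 8.2
tool_pos: [0.5137, 0.0616, 0.0164]
tcp_rot: [2.902, -1.203, -0.001]
ft_force: [0.5, -0.2, 0.2]
grip_width: 0.449
```

>>> drive_tool(series=[0,0,0,0,0,0,0,0,0,0,0,0,0,0,0,0,0,0,0,0], claw=1)

```text
t: 8.7
tool_pos: [0.5146, 0.0615, 0.0174]
tcp_rot: [-2.901, 1.205, -0.002]
ft_force: [-1.1, -0.2, 4.6]
grip_width: 0.293
```

```bash
python3 st.py
```

```text
t 8.7 tool dryer mm [-25.   23.8] z 17.4 yaw rel -0.631 tilt [ 0.001 -0.001 -1.   ] F [-1.1 -0.2  4.6] open 27.5 j6 2.37
```

>>> drive_tool(series=[0,0,-0.004,0,0.002,-0.015,0,0,0.002,-0.015,0,0,0,0,0,-0.126,0,0,0,-0.126,0,0,0,-0.126,0,0,0,-0.126,0,0,0,-0.126,0.01,-0.012,0,0,0.011,-0.012,0,0,0,0,0,0])

```text
t: 9.8
tool_pos: [0.5598, 0.0996, 0.0194]
tcp_rot: [3.129, -0.245, -0.012]
ft_force: [-10.3, -5.0, 2.9]
grip_width: 0.289
```

```bash
python3 st.py
```

```text
t 9.8 tool dryer mm [13.8 68.4] z 19.4 yaw rel -0.0 tilt [-0.007  0.004 -1.   ] F [-10.3  -5.    2.9] open 27.2 j6 1.81
```

Unexpected contact of about 11 N; looking at it before going on.

```bash
python3 - <<'E'
from st import *
s=env.snapshot("side"); np.savez("s2.npz",**s); save(s,"s2.png",(130,270,210,350),5.5)
st()
W=cloud(s).reshape(-1,3); o=env.observe(); M=cv2.Rodrigues(o["tcp_rot"])[0]
l=(W-o["tool_pos"])@M
l=l[(abs(l[:,0])<.14)&(abs(l[:,1])<.14)]
for z0 in np.arange(-.3,-.08,.02):
    p=l[(l[:,2]>=z0)&(l[:,2]<z0+.02)]
    if len(p)>3: print(round(z0,2),len(p),np.percentile(p[:,0],[1,99]).round(3),np.percentile(p[:,1],[1,99]).round(3))
E
```

```text
t 9.85 tool dryer mm [13.9 68.5] z 19.4 yaw rel -0.001 tilt [-0.006  0.003 -1.   ] F [-8.9 -3.4  2.1] open 27.4 j6 1.8
-0.3 87 [-0.029  0.032] [0.011 0.039]
-0.28 144 [-0.032  0.034] [0.001 0.038]
-0.26 303 [-0.032  0.113] [-0.012  0.132]
-0.24 471 [-0.034  0.129] [-0.061  0.139]
-0.22 542 [-0.028  0.138] [-0.081  0.139]
-0.2 886 [-0.033  0.139] [-0.132  0.136]
-0.18 53 [-0.031  0.124] [-0.004  0.128]
-0.16 200 [-0.032  0.023] [-0.001  0.09 ]
-0.14 256 [-0.033  0.03 ] [-0.032  0.09 ]
-0.12 157 [-0.034  0.033] [-0.075  0.084]
-0.1 27 [-0.033  0.03 ] [-0.074  0.081]
```

View pics/s2.png

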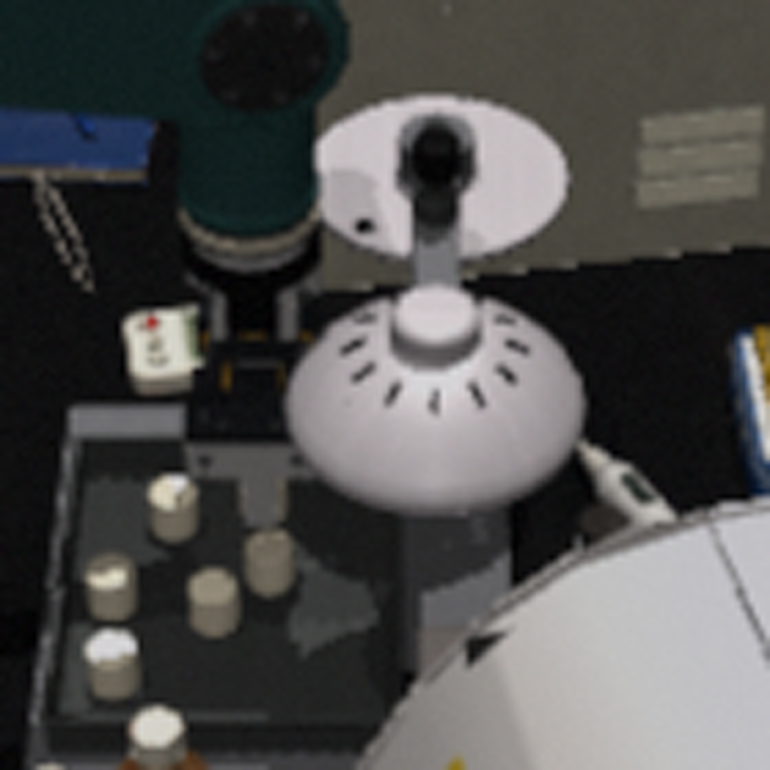

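The wrist ring at crop (315,215) touches the index disc's edge, so the wrist is wider than I assumed. I'm backing off a few mm and releasing there.

>>> drive_tool(series=[-0.004,0.004,0,0,0,0,0.004,0,0,0,0,0,0,0,0,0])

```text
t: 10.25
tool_pos: [0.5578, 0.0967, 0.0172]
tcp_rot: [3.131, -0.247, -0.0]
ft_force: [-3.2, -1.2, 5.1]
grip_width: 0.294
```

```bash
python3 st.py
```

```text
t 10.25 tool dryer mm [12.2 65.3] z 17.2 yaw rel -0.001 tilt [-0.     0.001 -1.   ] F [-3.2 -1.2  5.1] open 27.7 j6 1.8
```

>>> drive_tool(series=[0,0,0,0,0,0,0,0,0,0,0,0,0,0,0,0,-0.01,0,0,0,-0.01,0,0,0,0,0,-0.035,0,0,0,-0.015,0,-0.028,0.003,0,0,0,0,0.03,0,0,0,0.021,0,0,0,0,0,0,0,0,0], claw=0.2)

```text
t: 11.55
tool_pos: [0.51, 0.1017, 0.0158]
tcp_rot: [3.132, -0.247, 0.0]
ft_force: [0.9, -0.5, 0.6]
grip_width: 0.399
```

>>> drive_tool(series=[0,0,0,0,0,0,0,0,0,0,0,0,0,0,0,0,0,0,0,0], claw=1)

```text
t: 12.05
tool_pos: [0.5109, 0.1015, 0.0165]
tcp_rot: [-3.132, 0.247, -0.003]
ft_force: [-0.4, -0.6, 4.6]
grip_width: 0.294
```

```bash
python3 st.py
```

```text
t 12.05 tool dryer mm [-34.8  62.7] z 16.5 yaw rel -0.001 tilt [ 0.002 -0.    -1.   ] F [-0.4 -0.6  4.6] open 27.6 j6 1.82
```

>>> drive_tool(series=[0,0,-0.003,0,-0.013,0,0,0,0,0,0.003,0,0,0,0,0])

```text
t: 12.45
tool_pos: [0.495, 0.1041, 0.0163]
tcp_rot: [-3.132, 0.246, 0.006]
ft_force: [-5.9, -0.7, 9.7]
grip_width: 0.296
```

>>> drive_tool(series=[0,0,0,0,0,0,0,0,0,0,0,0,0,0,0,0,0,0,-0.04,0,0,0,-0.02,0,0.011,0.038,0,0,0.022,0.038,0,0,0,0,0,-0.087,0,0,0,0], claw=0.15)

```text
t: 13.45
tool_pos: [0.5181, 0.0223, 0.0751]
tcp_rot: [-3.139, 0.114, 0.001]
ft_force: [0.5, 0.3, -0.1]
grip_width: 0.424
```

```bash
python3 - <<'E'
from st import *
st(); s=env.snapshot("side"); W=cloud(s); z=W[...,2]
o=env.observe(); 
D=(W[...,:2]-t)@R
sel=(z>.0375)&(z<.045)&(s["color"].min(-1)>140)&(abs(D[...,0])<.085)&(abs(D[...,1])<.1)
n,l,k,c=cv2.connectedComponentsWithStats(sel.astype(np.uint8))
for i in range(1,n):
    if k[i,4]>5: print(k[i,4],(D[l==i].mean(0)*1000).round(1),((D[l==i].min(0)+D[l==i].max(0))*500).round(1))
E
```

```text
t 13.45 tool dryer mm [-15.4 -14.4] z 75.1 yaw rel 0.083 tilt [-0.001 -0.    -1.   ] F [ 0.5  0.3 -0.1] open 39.9 j6 1.58
8 [17.6 66.1] [18.5 66.9]
29 [19.1 15.5] [18.9 15.3]
19 [-72.   -5.3] [-71.4  -4.3]
```

>>> drive_tool(series=[0.001,0,0.035,0,0,0,0.024,0,0,0,0,0,0,0,0,0])

```text
t: 13.9
tool_pos: [0.5186, 0.024, 0.0166]
tcp_rot: [-3.14, 0.11, 0.002]
ft_force: [-0.1, 0.7, -0.4]
grip_width: 0.422
```

>>> drive_tool(series=[0,0,0,0,0,0,0,0,0,0,0,0,0,0,0,0,0,0,0,0], claw=1)

```text
t: 14.4
tool_pos: [0.5196, 0.0234, 0.0176]
tcp_rot: [-3.139, 0.11, -0.003]
ft_force: [-0.8, -0.2, 5.4]
grip_width: 0.292
```

```bash
python3 st.py
```

```text
t 14.4 tool dryer mm [-14.1 -13.1] z 17.6 yaw rel 0.086 tilt [ 0.002 -0.    -1.   ] F [-0.8 -0.2  5.4] open 27.5 j6 1.58
```

>>> drive_tool(series=[0,0,-0.003,0,-0.004,0.021,0,0,0,0,0.003,0,0,0,0,0])

```text
t: 14.8
tool_pos: [0.5137, 0.0011, 0.0175]
tcp_rot: [3.137, -0.112, 0.001]
ft_force: [-1.6, -1.8, 6.9]
grip_width: 0.294
```

>>> drive_tool(series=[0,0,0,0,0,0,0,0,0,0,0,0,0,0,0,0,0,0,-0.04,0,0,0,-0.03,0,-0.03,0,0,0,-0.03,0,0,0,0,0,0,-0.135,0,0,0,-0.135,0,0,0,-0.135,0,0,0,-0.135,0,0,0,-0.135,0,0,0,-0.135,0,0,0,-0.135,0,0,0,-0.135,0,0,0,-0.135,0,0,0,-0.135,0,0,0,-0.135], claw=0.15)

```text
t: 16.7
tool_pos: [0.4536, 0.0071, 0.0862]
tcp_rot: [-2.382, -2.048, 0.0]
ft_force: [-0.0, 0.3, -0.1]
grip_width: 0.425
```

>>> drive_tool(series=[0,0,0,0,0,0,0,0], claw=0.36)

```text
t: 16.9
tool_pos: [0.4536, 0.007, 0.0863]
tcp_rot: [-2.39, -2.038, 0.0]
ft_force: [0.4, -1.2, -0.1]
grip_width: 0.326
```

```bash
python3 - <<'E'
from st import *
st(); s=env.snapshot("side"); save(s,"s3.png",(170,290,210,340),6)
E
```

```text
t 16.9 tool dryer mm [-76.7 -39.6] z 86.3 yaw rel 1.568 tilt [ 0. -0. -1.] F [ 0.4 -1.2 -0.1] open 30.6 j6 0.05
```

View pics/s3.png

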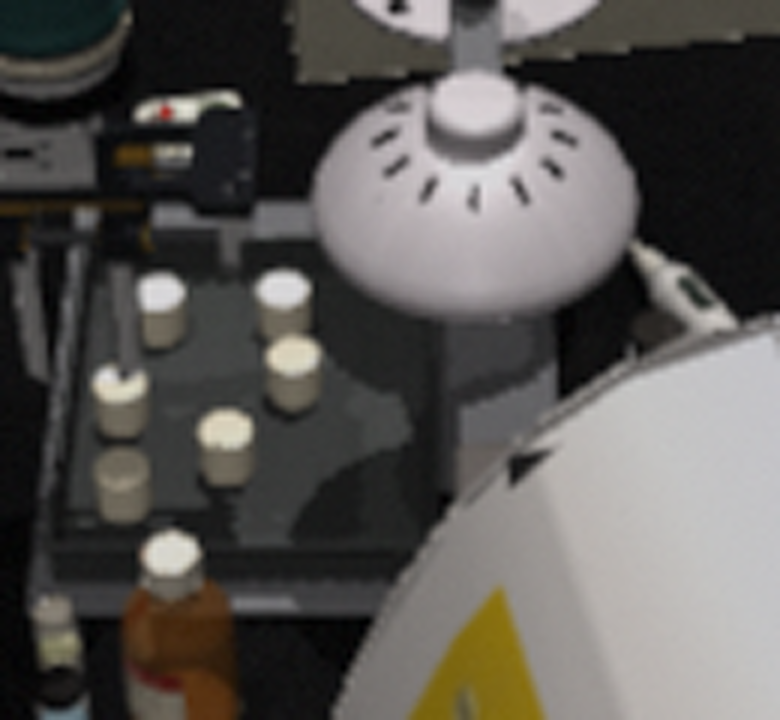

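>>> drive_tool(series=[0.005,0.021,0,0,0,0,0.035,0,0,0,0.03,0,0,0,0.004,0,0,0,0,0])

```text
t: 17.45
tool_pos: [0.4744, 0.0086, 0.0168]
tcp_rot: [-2.387, -2.039, 0.003]
ft_force: [-0.1, 0.3, -0.1]
grip_width: 0.323
```

```bash
python3 st.py
```

```text
t 17.45 tool dryer mm [-56.5 -34.7] z 16.8 yaw rel 1.57 tilt [-0.    -0.002 -1.   ] F [-0.1  0.3 -0.1] open 30.3 j6 0.06
```

>>> drive_tool(series=[0,0.005,0,0,0,0.005,0,0,0,0.005,0,0,0,0.005,0,0,0,0.005,0,0,0,0.005,0,0,0,0.004,0,0,0,0.003,0,0,0,0,0,0])

```text
t: 18.35
tool_pos: [0.5122, 0.0027, 0.0174]
tcp_rot: [2.388, 2.041, 0.0]
ft_force: [-0.4, -0.5, -0.1]
grip_width: 0.318
```

```bash
python3 st.py
```

```text
t 18.35 tool dryer mm [-18.2 -34.7] z 17.4 yaw rel 1.571 tilt [-0.  0. -1.] F [-0.4 -0.5 -0.1] open 29.8 j6 0.05
```

>>> drive_tool(series=[0,-0.02,0,0,0,-0.018,0,0,0,0,-0.045,0,0,0,-0.045,0,0,-0.035,-0.03,0,0,-0.035,-0.03,0,0,-0.035,-0.03,0,0,0,-0.03,0,0,0,0,0])

```text
t: 19.25
tool_pos: [0.3721, 0.025, 0.2324]
tcp_rot: [2.381, 2.037, 0.012]
ft_force: [-0.6, 0.5, -0.6]
grip_width: 0.326
```

```bash
python3 - <<'E'
from st import *
st(); s=env.snapshot("top"); save(s,"t3.png",(160,300,190,350),5)
W=cloud(s); z=W[...,2]; roi=np.zeros(z.shape,bool); roi[150:300,190:350]=1
D=(W[...,:2]-t)@R*1000
sel=roi&(z>.034)&(z<.047)&(s["color"].min(-1)>130)&(abs(D[...,0])<90)&(abs(D[...,1])<105)
n,l,k,c=cv2.connectedComponentsWithStats(sel.astype(np.uint8))
C=np.array([D[l==i].mean(0) for i in range(1,n) if k[i,4]>20]); print([k[i,4] for i in range(1,n)]); print(C.round(1))
from scipy.spatial.distance import cdist,pdist
print(pdist(C).round(0)); print(cdist([[45,52.5],[45,-52.5],[-45,52.5],[-45,-52.5]],C).min(1).round(1))
E
```

```text
t 19.25 tool dryer mm [-160.1  -34.5] z 232.4 yaw rel 1.571 tilt [ 0.001  0.011 -1.   ] F [-0.6  0.5 -0.6] open 30.7 j6 0.07
[np.int32(70), np.int32(70), np.int32(70), np.int32(74), np.int32(23), np.int32(41)]
[[ 12.4  66.2]
 [ 19.1  18.2]
 [ 22.5 -34.7]
 [-52.8  63.7]
 [-60.5  -0.3]
 [-57.3 -58.7]]
[ 48. 101.  65.  99. 143.  53.  85.  82. 108. 124.  90.  83.  64. 122.
  59.]
[35.3 28.7 13.6 13.8]
```

View pics/t3.png

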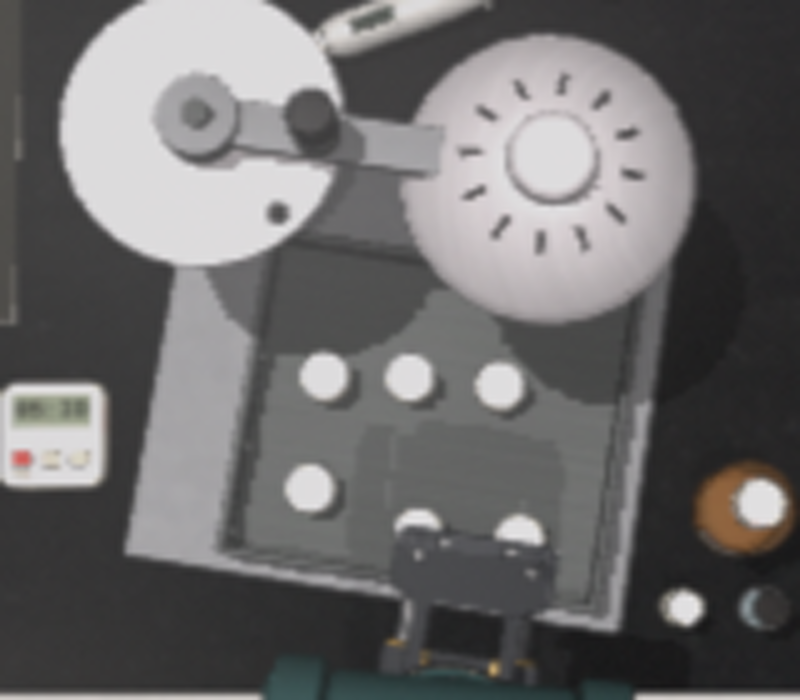

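A was nudged to (19,18), leaving only 48.5 mm to C at (12,66), so I'll push C further back with narrowly opened fingers. The rest is well spread: crop pixels C (325,377), A (410,378), B (500,385), D (310,488), E (418,520), T (520,525).

>>> drive_tool(series=[0,0,0,0.131,0,0,0,0.131,0,0,0,0.131,0,0,0,0.131,0,0,0,0.131,0,0,0,0.131,0,0,0,0.131,0,0,0,0.131,0,0,0,0.131,0,0,0,0.131,0,0,0,0.131,0,0,0,0.13,0.037,-0.025,0,0,0.037,-0.025,0,0,0.037,-0.025,0,0,0.037,-0.025,0,0,0,0,0,0], claw=0.66)

```text
t: 21.0
tool_pos: [0.5347, 0.1023, 0.2207]
tcp_rot: [3.131, -0.242, -0.014]
ft_force: [-0.6, -1.5, -1.0]
grip_width: 0.171
```

```bash
python3 st.py
```

```text
t 21.0 tool dryer mm [-11.5  67.2] z 220.7 yaw rel 0.002 tilt [-0.009  0.002 -1.   ] F [-0.6 -1.5 -1. ] open 16.1 j6 1.81
```

>>> drive_tool(series=[0,0,0,0,0,0,0,0])

```text
t: 21.2
tool_pos: [0.5313, 0.1004, 0.2264]
tcp_rot: [3.131, -0.246, -0.003]
ft_force: [0.5, -0.1, 0.4]
grip_width: 0.172
```

```bash
python3 st.py
```

```text
t 21.2 tool dryer mm [-14.5  64.7] z 226.4 yaw rel -0.0 tilt [-0.002  0.001 -1.   ] F [ 0.5 -0.1  0.4] open 16.2 j6 1.81
```

>>> drive_tool(series=[0,0,0.045,0,0,0,0.045,0,0,0,0.045,0,0,0,0.045,0,0,0,0.025,0,0,0,0.004,0,0,0,0,0,0.005,0,0,0,0.005,0,0,0,0.005,-0.001,0,0,0.005,-0.001,0,0,0.004,-0.001,0,0,0.002,0,0,0,0,0,0,0,0,0,0,0])

```text
t: 22.7
tool_pos: [0.5585, 0.0996, 0.0182]
tcp_rot: [3.132, -0.245, 0.0]
ft_force: [0.7, -0.1, 0.8]
grip_width: 0.17
```

```bash
python3 st.py
```

```text
t 22.7 tool dryer mm [12.5 68.2] z 18.2 yaw rel -0.0 tilt [ 0.  0. -1.] F [ 0.7 -0.1  0.8] open 16.0 j6 1.8
```

>>> drive_tool(series=[-0.014,0,0,0,-0.014,0,0,0,0,0,-0.04,0,0,0,-0.045,0,-0.038,0.015,-0.03,0,-0.038,0.015,-0.03,0,-0.038,0.015,-0.04,0,-0.038,0.015,-0.04,0,-0.02,0,-0.02,0,0,0,0,0], claw=0.66)

```text
t: 23.7
tool_pos: [0.3627, 0.0742, 0.2569]
tcp_rot: [-3.131, 0.245, -0.015]
ft_force: [0.4, -0.6, 0.4]
grip_width: 0.171
```

```bash
cat > chk.py <<'E'
from st import *
from scipy.spatial.distance import cdist,pdist
st(); s=env.snapshot("top")
W=cloud(s); z=W[...,2]; roi=np.zeros(z.shape,bool); roi[150:300,190:350]=1
D=(W[...,:2]-t)@R*1000
sel=roi&(z>.034)&(z<.047)&(s["color"].min(-1)>130)&(abs(D[...,0])<90)&(abs(D[...,1])<105)
n,l,k,c=cv2.connectedComponentsWithStats(sel.astype(np.uint8))
C=np.array([D[l==i].mean(0) for i in range(1,n) if k[i,4]>20]); print([int(k[i,4]) for i in range(1,n)]); print(C.round(1))
print(pdist(C).round(1)); print(cdist([[45,52.5],[45,-52.5],[-45,52.5],[-45,-52.5]],C).min(1).round(1))
q=lambda u,v,z:px(s,190+u/5-.4,160+v/5-.4,z)[:2]
P=W[(z>.272)&(z<.285)&(np.hypot(D[...,0]-114,D[...,1]-75)<30)]; print("knob top",len(P),((P[:,:2].mean(0)-t)@R*1000).round(1),np.median(P[:,2]))
P=W[(z>.255)&(z<.28)&(np.hypot(D[...,0]-112,D[...,1]+42)<40)]; print("cap",len(P),((P[:,:2].mean(0)-t)@R*1000).round(1),np.median(P[:,2]))
E
python3 chk.py
```

```text
t 23.7 tool dryer mm [-177.    12.6] z 256.9 yaw rel 0.0 tilt [ 0.01  -0.002 -1.   ] F [ 0.4 -0.6  0.4] open 16.1 j6 1.77
[65, 70, 73, 71, 68, 74]
[[ 31.6  69.2]
 [ 18.9  17.9]
 [ 22.5 -34.4]
 [-52.5  63.6]
 [-67.5  -1.3]
 [-62.7 -58.7]]
[ 52.8 104.   84.3 121.6 158.9  52.5  84.7  88.5 111.9 123.4  95.9  88.5
  66.6 122.7  57.7]
[21.4 28.9 13.4 18.7]
knob top 84 [113.2  75.3] 0.27605841319656976
cap 248 [114.4 -41.3] 0.2602178306711471
```

All distances are at least 52 mm and the quarters are within 29 mm. Now to the knob.

>>> drive_tool(series=[0,0,-0.03,-0.131,0,0,-0.025,-0.131,0,0,0,-0.131,0,0,0,-0.131,0,0,0,-0.131,0,0,0,-0.131,0,0,0,-0.131,0,0,0,-0.131,0,0,0,-0.131,0,0,0,-0.131,0,0,0,-0.131,0,0,0,-0.13,0.009,0.041,0,0,0.009,0.041,0,0,0.009,0.041,0,0,0.009,0.041,0,0,0.009,0.041,0,0,0.009,0.041,0,0,0.008,0.041,0,0,0,0,0,0], claw=0)

```text
t: 25.75
tool_pos: [0.6602, 0.0902, 0.2962]
tcp_rot: [-2.383, -2.036, 0.017]
ft_force: [-0.6, 0.3, -1.1]
grip_width: 0.502
```

>>> drive_tool(series=[0,0,0,0,0,0,0,0,0,0,0,0])

```text
t: 26.05
tool_pos: [0.6549, 0.0908, 0.3092]
tcp_rot: [2.386, 2.041, 0.003]
ft_force: [-0.8, 0.4, 0.8]
grip_width: 0.499
```

```bash
python3 st.py
```

```text
t 26.05 tool dryer mm [109.   74.4] z 309.2 yaw rel 1.571 tilt [ 0.     0.002 -1.   ] F [-0.8  0.4  0.8] open 46.9 j6 0.21
```

>>> drive_tool(series=[0.001,0.0045,0.02,0,0,0,0.03,0,0,0,0.012,0,0,0,0,0,0,0,0,0])

```text
t: 26.55
tool_pos: [0.6601, 0.091, 0.2473]
tcp_rot: [2.387, 2.041, 0.003]
ft_force: [0.3, 0.1, 0.3]
grip_width: 0.501
```

>>> drive_tool(series=[0,0,0,0,0,0,0,0,0,0,0,0,0,0,0,0,0,0,0,0], claw=1)

```text
t: 27.05
tool_pos: [0.6603, 0.091, 0.2468]
tcp_rot: [2.387, 2.041, 0.001]
ft_force: [-1.8, -0.8, 4.2]
grip_width: 0.271
```

```bash
python3 st.py
```

```text
t 27.05 tool dryer mm [114.4  75.5] z 246.8 yaw rel 1.571 tilt [ 0.     0.001 -1.   ] F [-1.8 -0.8  4.2] open 25.4 j6 0.21
```

>>> drive_tool(series=[0,0,-0.003,0,0,0,-0.003,0,0,0,-0.003,0,0,0,-0.004,0,0,0,0,0,0,0,0,0,0,0,0,0])

```text
t: 27.75
tool_pos: [0.6602, 0.091, 0.2579]
tcp_rot: [-2.387, -2.041, 0.001]
ft_force: [-0.4, 0.7, -7.0]
grip_width: 0.271
```

```bash
python3 st.py; python3 - <<'E'
import numpy as np
ax=np.array([115,135.]);k=np.array([114.4,75.5])-ax
print(np.hypot(*k),np.degrees(np.arctan2(*k[::-1])))
# per-row moves in tool frame, tool turns (+) with arm; N rows
N=10;d=.69/N
c=lambda a:np.array([np.cos(a),np.sin(a)])
a0=-np.radians(90.6);yaw=1.571
for i in range(N):
    p=60*(c(a0-(i+1)*d)-c(a0-i*d)); y=yaw-i*d
    print((p@c(y)).round(2),(p@c(y-np.pi/2)).round(2),end=' | ')
E
```

```text
t 27.75 tool dryer mm [114.3  75.5] z 257.9 yaw rel 1.571 tilt [-0.    -0.001 -1.   ] F [-0.4  0.7 -7. ] open 25.4 j6 0.21
59.503025133181254 -90.5777529835856
0.19 -4.13 | 0.19 -4.13 | 0.19 -4.13 | 0.19 -4.13 | 0.19 -4.13 | 0.19 -4.13 | 0.19 -4.13 | 0.19 -4.13 | 0.19 -4.13 | 0.19 -4.13 |
```

>>> drive_tool(series=[0,0,-0.0015,0,0,0,0,0,0.0002,-0.0041,0,0.069,0.0002,-0.0041,0,0.069,0.0002,-0.0041,0,0.069,0.0002,-0.0041,0,0.069,0.0002,-0.0041,0,0.069,0,0,0,0])

```text
t: 28.55
tool_pos: [0.6406, 0.0975, 0.2602]
tcp_rot: [2.703, 1.601, -0.001]
ft_force: [1.3, -1.6, -8.4]
grip_width: 0.271
```

```bash
cat > kn.py <<'E'
from st import *
st(); o=env.observe(); k=((o["tool_pos"][:2]-t)@R)*1000-np.array([115,135])
print("r",np.hypot(*k),"arm",-np.arctan2(k[1],k[0])-np.radians(90.9))
E
python3 kn.py
```

```text
t 28.55 tool dryer mm [93.9 78.9] z 260.2 yaw rel 1.225 tilt [-0.001  0.    -1.   ] F [ 1.3 -1.6 -8.4] open 25.5 j6 0.57
r 59.9221891479259 arm 0.34396083592247506
```

>>> drive_tool(series=[0.0002,-0.0041,0,0.069,0.0002,-0.0041,0,0.069,0.0002,-0.0041,0,0.069,0.0002,-0.0041,0,0.069,0.0002,-0.0041,0,0.069,0,0,0,0,0,0,0,0])

```text
t: 29.25
tool_pos: [0.6249, 0.1099, 0.2599]
tcp_rot: [2.936, 1.116, -0.003]
ft_force: [-2.5, -2.3, -8.4]
grip_width: 0.269
```

```bash
python3 kn.py
```

```text
t 29.25 tool dryer mm [76.5 88.6] z 259.9 yaw rel 0.882 tilt [-0.002  0.    -1.   ] F [-2.5 -2.3 -8.4] open 25.3 j6 0.93
r 60.25202569527767 arm 0.6773457139582117
```

>>> drive_tool(series=[0,-0.0009,0,0.015,0,0,0,0,0,0,0.004,0,0,0,0.003,0,0,0,0.003,0,0,0,0.002,0,0,0,0,0,0,0,0,0])

```text
t: 30.05
tool_pos: [0.6243, 0.1107, 0.2487]
tcp_rot: [2.945, 1.091, -0.002]
ft_force: [-3.7, -3.0, -5.2]
grip_width: 0.273
```

```bash
python3 kn.py
```

```text
t 30.05 tool dryer mm [75.7 89.4] z 248.7 yaw rel 0.866 tilt [-0.001  0.001 -1.   ] F [-3.7 -3.  -5.2] open 25.6 j6 0.95
r 60.175910595895964 arm 0.6954344413727049
```

>>> drive_tool(series=[0,0,0.002,0,0,0,0,0,0,0,0,0])

```text
t: 30.35
tool_pos: [0.6243, 0.1107, 0.2471]
tcp_rot: [2.945, 1.091, -0.001]
ft_force: [-4.2, -4.6, -5.1]
grip_width: 0.272
```

>>> drive_tool(series=[0,0,0,0,0,0,0,0,0,0,0,0,0,0,0,0,0,0,-0.02,0,0,0,-0.04,0,0,0,-0.03,0,0,0,0,0], claw=0)

```text
t: 31.15
tool_pos: [0.6262, 0.1119, 0.343]
tcp_rot: [2.943, 1.091, 0.019]
ft_force: [0.4, 0.7, 1.1]
grip_width: 0.501
```

```bash
python3 kn.py
```

```text
t 31.15 tool dryer mm [77.5 90.8] z 343.0 yaw rel 0.866 tilt [ 0.01   0.007 -1.   ] F [0.4 0.7 1.1] open 47.1 j6 0.95
r 57.96559855834981 arm 0.6886866356671442
```

>>> drive_tool(series=[-0.035,-0.025,0,0,-0.035,-0.025,0,0,-0.035,-0.025,0,0,-0.035,-0.025,0,0,-0.035,-0.025,0,0,-0.035,-0.025,0,0,0,0,0,0,0,0,0,0])

```text
t: 31.95
tool_pos: [0.3674, 0.0885, 0.3362]
tcp_rot: [2.945, 1.092, 0.004]
ft_force: [0.4, 0.1, 0.5]
grip_width: 0.5
```

```bash
python3 - <<'E'
from st import *
st()
s=env.snapshot("top"); W=cloud(s); z=W[...,2]; D=(W[...,:2]-t)@R*1000
P=(np.hypot(D[...,0]-76.5,D[...,1]-89.4)<14)&(z>.262)&(z<.3); p=W[P]; print("knob",len(p),np.median(p[:,2]),np.percentile(p[:,2],[10,90]),D[P].mean(0))
P=(np.hypot(D[...,0],D[...,1])<40)&(z>.25)&(z<.29); print("cap",P.sum(),D[P].mean(0),np.median(W[P][:,2]))
s2=env.snapshot("side"); 
a=cv2.resize(s["color"][150:300,190:350,::-1],None,fx=2.5,fy=2.5,interpolation=2);b=cv2.resize(s2["color"][140:290,190:350,::-1],None,fx=2.5,fy=2.5,interpolation=2)
cv2.imwrite("pics/fin.png",np.hstack([a,b]))
E
```

```text
t 31.95 tool dryer mm [-174.6   27.5] z 336.2 yaw rel 0.866 tilt [ 0.002  0.001 -1.   ] F [0.4 0.1 0.5] open 47.0 j6 0.95
knob 94 0.27523628375485876 [0.27195252 0.27817613] [74.02108407 88.7730459 ]
cap 263 [-0.81772127 -0.56114904] 0.26059487966640593
```

View pics/fin.png

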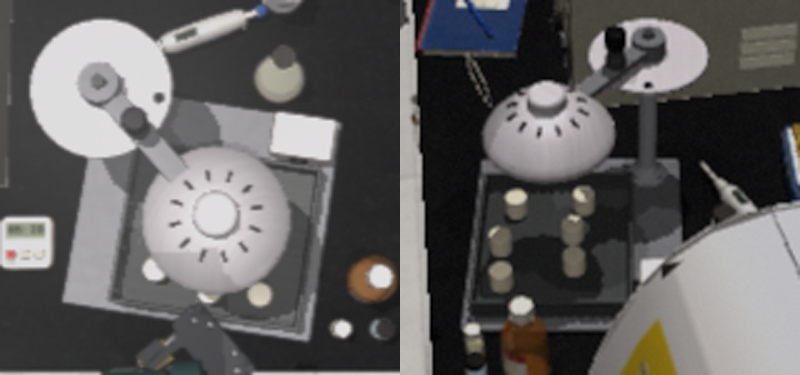

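The lamp cap sits over the pan's middle (left half, about (215,215)) and the knob top is at its parked height. All six cylinders stand spread out in the right half. The flask, bottle, vials and timer are upright and look undisturbed. Handing in.

```bash
python3 -c "
from workcell import env
print(env.hand_in())"
```

```text
the job is handed in; nothing more can be done
None
```

The job is handed in at about 32 s of the 72 s. The six cylinders are spread in one layer, and the lamp is over the pan with the plunger in its hole; handing in gave no verdict.

**Cylinders:** In the last full measurement, before the lamp swing, all six stood on the pan floor. The smallest centre distance was 52.5 mm (48 needed), and the nearest cylinder to each quarter's middle was at most 29 mm away (limit 40). After the swing the lamp hid part of the pan from above, so I did not measure them again. The last picture shows all six standing spread out.

**Lamp:** The arm stood at about 0.69 rad, worked out from the gripper's position on the knob. In the last picture the lamp cap is within about 1 mm of the pan's middle.

**Plunger:** The knob top is at z 275 mm, against 276 mm when parked, so the plunger is home to within about 1 to 2 mm of depth noise.

**Two things went wrong along the way, both mended:**
- The wrist touched the index disc with about 11 N. I backed off and released that cylinder a little further forward.
- One cylinder was nudged about 5 mm while I gripped its neighbour, which left only about 48 mm to another one. I pushed that other cylinder further back, which brought the gap to 53 mm.

**Other things:** The bottle, vials, timer and flask look undisturbed in the last picture. I did not measure their positions, and the beaker and forceps were not checked separately.

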